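# Lock a wheel hub in its jig with the T-key from the tool rack

### The arm

A 7-joint arm with a two-finger parallel gripper is mounted at the origin on the work surface. World frame = base frame: x ahead of the robot, y to its left, z up, the work surface at z = 0. Lengths are in mm, angles in rad, forces in N, time in s.
With the tool pointing down it reaches from about 400 to 875 mm from the base axis. Payload 19.3 kg.
Tool frame: the origin (TCP) lies at the very end of the fingers, on their centre line; the grasp point (between the pads) lies 19 mm behind it; z points along the fingers, y is the line along which they close (so a half turn about z gives the same grasp; the last joint's range is limited). The gripper opens to 85 mm and grips with 20 to 120 N. Pads are 22 mm wide; open, the fingers measure 114 mm over their backs; the gripper's body (76 mm by 85 mm) begins 54 mm behind the grasp point. The pads swing forward as they close: fully open they stand 13 mm farther back than shut.
Start: joints at [1.253, 0.521, -0.036, 1.599, 0.021, 1.021, -0.113], TCP at [153.267, -605.908, 231.291] pointing down, gripper open.
Joint ranges: [-2.91, 2.91], [-0.3, 2.13], [-1.5, 1.42], [0.17, 2.43], [-1.26, 4.41], [0.16, 1.93], [-2.52, 2.52]. Speed limits (rad/s): [1.89, 1.89, 2.39, 2.39, 3.01, 3.01, 3.01].

### API

Orientations are given as a 3x3 rotation matrix whose columns are the frame's x, y, z axes.
In Python, from workcell import robot gives the robot as it stands. Calls block until the motion is done:
- robot.movep(position, orientation): joint-space move of the TCP to a pose.
- robot.movel(position, frame=None, max_speed=150, guard=None): straight line of the TCP; frame=None keeps the orientation; max_speed is the mean speed in mm/s. With guard (N) it stops when the force on the tool has changed by that much, and returns True; else False.
- robot.goto_joints(angles): joint-space move.
- robot.open_gripper() and robot.clamp(): open the fingers fully, or close them until they stop; the grip force is fixed at half the most.
- robot.wait(seconds).
- robot.inverse_kinematics(position, orientation): joint angles nearest the present ones, or None.
- robot.read_state(): the state.
- robot.camera(name): name is "side" or "top"; returns a dict with "image" (420x560x3 uint8, blue, green, red), "range_z" (420x560 float32, mm along the optical axis (not along the pixel's ray), 0 where there is no reading), "fx", "fy", "cx", "cy" (pixels), "dist_coeffs" ([k1, k2, p1, p2, k3] as OpenCV has them; the pictures are not rectified), "cam_to_world" (4x4, takes a point from camera to world coordinates). Camera axes: x right, y up, looking along -z (the intrinsics and any distortion apply to the point x, -y, -z); pixel columns grow to the right and rows downward; lengths in mm; the calibration is good to about 2 mm. A picture is of the moment at which its call begins.
A pose or a line that the arm cannot do raises robot.PlanningError and nothing moves.
- robot.finish_job(): hands the job in; it is judged then, once.
Trained networks look in a picture, given as the dict that the camera call returned (one of the last four; its "shot" number tells which), for a name from the list of things; names that differ only in an ending like _2 or _b are one class to them, and where a whole thing is asked for, a point or a joint stands for the part that bears it (a point fixed in the world has none). Each returns a list of dicts, best first, with "conf" (0 to 1); they miss things now and then, are a little off and sometimes report something else, mostly with a low value. They report only what shows in the picture. A call takes as long as a camera call.
- robot.recognise(picture, thing): "centre" ([column, row] in pixels, amid what is visible of it).
The state is a dict: "time": time; "qpos": joint angles; "qvel": joint speeds; "joint_efforts": joint torques, N m; "eef_pos": TCP position; "tool_rot": TCP orientation; "ft_force": force on the tool from outside, world axes, zero at the start; "torque": the same for the moment, N m; "finger_gap": finger opening in mm; "gripper_force": force on a finger pad.
Only numpy, scipy, OpenCV 4.12 (cv2) and the standard library are available. Lean on these libraries where they do the work, as an engineer would, in place of code of your own. Each camera call takes 0.05 s, during which the arm holds its last target. There are 200 camera calls.

### The job

Lift the T-handle key with the square tip up and off its fork on the tool rack and push its tip fully down into the square recess of the swing clamp on the hub jig. With the key, turn the clamp clockwise (seen from above) as far as it goes, so that its finger lies over the hub, then let go and leave the key standing in the recess. Do not touch the jig or clamp with the robot itself, and leave the other tool on the rack and the things around where they are.

Things in the scene. Friction and masses are not known exactly. Their poses are not given: they have to be found in the camera images.
- rack: Fixed steel tool rack, 240 mm wide (its y), forks pointing to its -x, towards the robot (yaw to 0.3 rad). Origin: on the bench under its upright frame, midway between two forks at y = -70 and +70 mm. Frame (x -1 to 13 mm) ends 168 mm above the bench; base plate 12 mm thick reaches to x = -135 mm. The key may hang on either fork, the nut driver on the other.
- fork (a point): Middle of the upper side of the rack's fork at y = -70 mm, 65 mm in front of the frame, 164 mm above the bench; the other fork is alike. A fork is two level prongs 8 mm thick, 52 mm apart (centres, 44 mm clear), 105 mm long, with ends turned up to 180 mm above the bench. A tool hangs with its crossbar across the prongs, its shaft down between them.
- key: The T-handle key, 136 mm tall, 0.2 to 0.35 kg: black crossbar 110 (its y) x 22 (its x) x 26 mm high on a steel shaft 15 mm thick that ends in a square tip 16 x 16 mm, 36 mm long, sides parallel to its x and y. Origin: centre of the tip's flat lower end; z points up the shaft. Hangs upright, only resting on its fork; crossbar underside 110 mm above the origin.
- key_bar (a point): Centre of the key's crossbar, 123 mm above the key's origin, axes as the key's. The crossbar can be pinched here from above across its 22 mm thickness (along its x), fingertips between the prongs.
- nut_driver: The other tool, hanging on the other fork: similar black and steel T-handle, but with a round crossbar only 80 mm long (26 mm thick) and a round socket end 30 mm thick. Not to be used. Origin: centre of its lower end.
- jig: Fixed hub jig: aluminium base plate 160 (x) x 220 (y) x 20 mm. At its y = -45 mm stands a wheel hub (flange 72 mm wide, top 50 mm above the bench; thin axle up to 95 mm), at y = +45 mm a round pillar carrying the swing clamp. Origin: on the bench under the plate's centre. Yaw up to 0.4 rad either way.
- clamp (a joint): Angle of the swing clamp about its upright axis, rad: grows clockwise seen from above, from stop 0 to stop 1.2. It starts between 0 and 0.3. At 1.2 its finger points along the jig's -y, over the hub flange. Friction about 0.12 N m; it stays where it is left.
- clamp_socket (a point): Centre of the mouth of the square recess in the clamp's 52 mm square head, on the turning axis, 86 mm above the bench; turns with the clamp. x along the clamp's finger (26 mm wide, reaches 73 mm from the axis), z up. Recess 18.5 mm wide, sides along x and y, floor 30 mm down, 4 mm bevel at the mouth. The key fits at any quarter turn, with up to 0.17 rad of play.
- spray_can: Bystander: black spray can, 60 mm wide, 150 mm tall, standing. Origin: centre of underside.
- mug: Bystander: white mug, 80 mm wide, 90 mm tall, standing. Origin: centre of underside.
- screwdriver: Bystander: screwdriver about 200 mm long lying on the bench. Origin: near its middle, on the underside.

How it is judged (in metres and radians):
On the way, in this order (a step that is already met when the one before it is completed fails the run):
1. the key has been lifted clear above its fork: at least 15 mm up, touching nothing of the rack (z of key in the frame of rack above 0.069 m and contact force between key and rack below 0.05 N), for 0.1 s.
2. the key's tip is fully down in the clamp's recess, before the clamp has been turned (joint below 0.5) (horizontal distance between key and clamp_socket below 0.006 m and z of key in the frame of clamp_socket below -0.024 m and angle between key's own z axis and vertical below 0.2 rad and value of joint clamp below 0.5 rad), for 0.2 s.
3. with the key seated, the clamp has been turned to its stop (joint above 1.1) (horizontal distance between key and clamp_socket below 0.006 m and z of key in the frame of clamp_socket below -0.024 m and angle between key's own z axis and vertical below 0.2 rad and value of joint clamp above 1.1 rad), for 0.2 s.
At the end, for the whole second after the job is handed in: The clamp is turned to within 0.1 rad of its stop (joint above 1.1); the key stands in its recess, tip at least 24 mm below the mouth and within 6 mm of its axis, tilted less than 0.2 rad, at rest and released; nut driver, spray can, mug and screwdriver are where they were (within 30 mm) (all of step 3 and linear speed of key below 0.02 m/s and contact force between the fingers and key below 0.05 N); the robot touches nothing.
It fails at once if the robot itself (fingers or arm) pushes on the jig or its clamp with more than 2 N (contact force between any of the fingers, the arm and jig above 2 N).
It fails at once if the nut driver, spray can, mug or screwdriver is moved more than 30 mm (distance of any of nut_driver, spray_can, mug, screwdriver from where it was at the start of the episode above 0.03 m).
It also fails if it takes over 61 s, if anything falls off the work surface, if the arm or the gripper's body presses on something with over 40 N, if the wrist force passes 120 N, or if a joint passes its speed limit or range.

## Working session

There is one attempt and no reset: what is moved stays moved. The work goes in short steps, each a Python script; the robot and the scene stay as the last script left them, time stands still between calls to the robot, and variables do not carry over. Pictures are saved under pics/ and viewed, at most 10 in all, crops included, and the job is handed in when it is done.

```bash
ls; mkdir -p pics
cat > h.py <<'E'
import numpy as np, cv2
from workcell import robot
def cloud(p):
    z=p["range_z"]; h,w=z.shape
    K=np.array([[p["fx"],0,p["cx"]],[0,p["fy"],p["cy"]],[0,0,1.]])
    u,v=np.meshgrid(np.arange(w,dtype=float),np.arange(h,dtype=float))
    n=cv2.undistortPoints(np.stack([u,v],-1).reshape(-1,1,2),K,np.array(p["dist_coeffs"],float)).reshape(h,w,2)
    c=np.stack([n[...,0]*z,-n[...,1]*z,-z,np.ones_like(z)],-1)
    W=(c@np.array(p["cam_to_world"]).T)[...,:3]
    W[z<=0]=np.nan
    return W
E
python3 - <<'E'
from h import *
import pickle
s=robot.read_state(); print(s["time"],s["finger_gap"],np.round(s["tool_rot"],2).tolist())
P={}
for n in("top","side"):
    p=robot.camera(n); P[n]=p; W=cloud(p)
    cv2.imwrite(f"pics/{n}0.png",p["image"])
    print(n,np.round(np.array(p["cam_to_world"]),2).tolist(),p["fx"])
    for t in("rack","key","key_bar","nut_driver","jig","clamp","clamp_socket","spray_can","mug","screwdriver"):
        for d in robot.recognise(p,t)[:2]:
            c=np.round(d["centre"]).astype(int)
            print(t,c,round(d["conf"],2),np.round(W[c[1],c[0]]))
pickle.dump(P,open("p0.pkl","wb"))
E
```

```text
pics
workcell.py
0.0 85.30672745727861 [[0.97, 0.25, -0.0], [0.25, -0.97, 0.0], [-0.0, -0.0, -1.0]]
top [[-0.0, 0.98, -0.19, 415.67], [-1.0, -0.0, 0.01, 32.53], [0.01, 0.19, 0.98, 1294.65], [0.0, 0.0, 0.0, 1.0]] 498.9458084315466
rack [186 266] 0.55 [530. 212. 191.]
key [211 269] 0.94 [523. 156. 192.]
key_bar [212 267] 0.85 [528. 153. 192.]
key_bar [295 170] 0.24 [768. -37. 134.]
nut_driver [149 276] 0.71 [507. 294. 190.]
jig [344 288] 0.91 [ 490. -165.   20.]
jig [210 267] 0.54 [528. 159. 186.]
clamp [379 179] 0.61 [ 778. -268.   22.]
clamp [335 280] 0.6 [ 508. -136.   64.]
clamp_socket [212 266] 0.18 [530. 153. 193.]
spray_can [293 165] 0.74 [776. -31. 149.]
mug [191 178] 0.56 [786. 235.   4.]
screwdriver [376 174] 0.96 [ 791. -260.   24.]
side [[-0.97, 0.18, -0.18, 422.21], [-0.25, -0.64, 0.72, 949.63], [0.01, 0.75, 0.67, 967.74], [0.0, 0.0, 0.0, 1.0]] 521.8563783501789
rack [304 317] 0.63 [545. 245.  12.]
key_bar [321 248] 0.91 [527. 198. 192.]
nut_driver [313 304] 0.59 [513. 340. 187.]
nut_driver [349 198] 0.29 [ 506. -102.   86.]
jig [354 208] 0.73 [ 490. -104.   53.]
clamp [350 196] 0.79 [ 507. -135.   66.]
clamp_socket [348 198] 0.62 [ 509. -102.   86.]
spray_can [236 196] 0.78 [785. -10. 105.]
mug [205 283] 0.73 [764. 269.  88.]
screwdriver [267 167] 0.59 [ 772. -253.   24.]
```

View pics/top0.png

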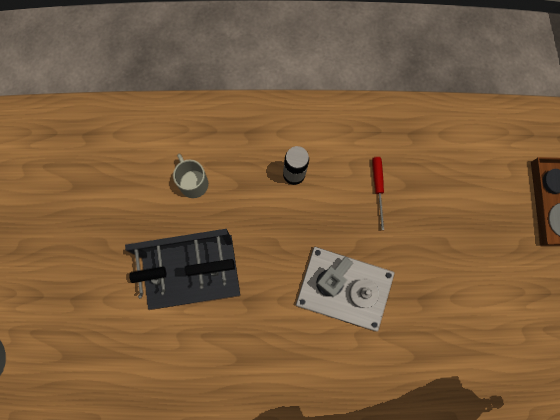

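View pics/side0.png

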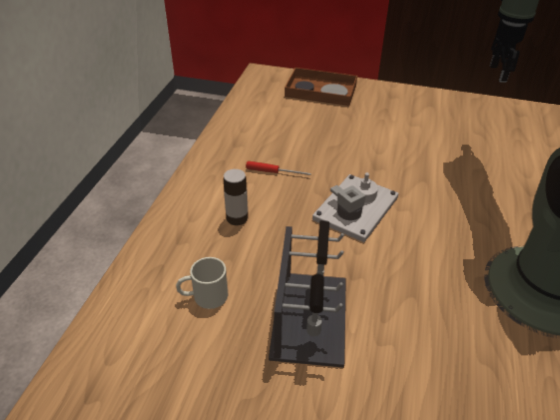

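Top view: the key's long crossbar is at about (210,268), the nut driver at (149,275), the clamp head at (333,282) with its finger towards (350,263), and the hub at (364,293). The side view agrees, with the key bar at (323,243) and the clamp at (348,196). Next I fit the geometry.

```bash
cat > m.py <<'E'
from h import *
def rect(W,lo,hi,r,zlo,zhi):
    q=W.reshape(-1,3); q=q[np.isfinite(q).all(1)]
    m=(q[:,2]>zlo)&(q[:,2]<zhi)&(np.abs(q[:,0]-lo)<r)&(np.abs(q[:,1]-hi)<r); q=q[m]
    if len(q)<5: return None
    (c,s,a)=cv2.minAreaRect(q[:,:2].astype(np.float32)); d=np.radians(a)
    if s[0]<s[1]: d+=np.pi/2   # direction of the long side
    return dict(n=len(q),c=np.round(c,1),size=np.round(sorted(s),1),long=round((d+np.pi/2)%np.pi-np.pi/2,3),zmed=round(float(np.median(q[:,2])),1),mean=np.round(q.mean(0),1))
E
python3 - <<'E'
from m import *
import pickle
P=pickle.load(open("p0.pkl","rb"))
for n in P:
    W=cloud(P[n]); print(n)
    print("bar",rect(W,523,156,62,183,205))
    print("nut",rect(W,507,294,55,180,205))
    print("head+finger",rect(W,515,-125,75,70,92))
    print("head top",rect(W,508,-120,60,81,92))
    print("plate",rect(W,485,-165,140,14,26))
    print("hub flange",rect(W,485,-190,50,44,56))
    print("axle",rect(W,485,-190,60,60,100) )
    print("rack frame",rect(W,590,210,140,150,176))
    print("rack base",rect(W,530,210,180,8,16))
    q=W[np.isfinite(W).all(2)]
    for nm,c in(("bar",(523,156)),("head",(508,-120))):
        h=q[(np.hypot(q[:,0]-c[0],q[:,1]-c[1])<45)][:,2]; print(nm,np.histogram(h,bins=np.arange(0,210,10))[0])
p=P["top"]; i=cv2.resize(p["image"][225:340,100:410],None,fx=2.5,fy=2.5,interpolation=2); cv2.imwrite("pics/z.png",i)
W=cloud(p)
for r in range(272,292): print(" ".join("%3.0f"%x if x==x else "nan" for x in W[r,318:356,2]))
E
```

```text
top
bar {'n': 484, 'c': array([528.7, 160.3]), 'size': array([ 22.6, 109. ]), 'long': np.float64(-1.421), 'zmed': 188.8, 'mean': array([528.4, 160. , 188.8])}
nut {'n': 371, 'c': array([495.2, 298.1]), 'size': array([60.3, 81.3]), 'long': np.float64(-1.398), 'zmed': 186.7, 'mean': array([511.3, 300.7, 186.7])}
head+finger {'n': 439, 'c': array([ 488.3, -146.1]), 'size': array([ 54.2, 102.3]), 'long': np.float64(0.919), 'zmed': 84.7, 'mean': array([ 502.2, -127. ,   84.4])}
head top {'n': 396, 'c': array([ 502.9, -127. ]), 'size': array([52.9, 53. ]), 'long': np.float64(0.877), 'zmed': 84.9, 'mean': array([ 503. , -126.6,   85.2])}
plate {'n': 3719, 'c': array([ 489. , -169.3]), 'size': array([160.7, 220.8]), 'long': np.float64(1.253), 'zmed': 19.3, 'mean': array([ 485.2, -166.7,   19.4])}
hub flange {'n': 503, 'c': array([ 481.2, -198.6]), 'size': array([69.4, 95. ]), 'long': np.float64(1.105), 'zmed': 50.2, 'mean': array([ 474.8, -205.7,   50.2])}
axle {'n': 397, 'c': array([ 505.1, -177.4]), 'size': array([78.7, 94.3]), 'long': np.float64(1.535), 'zmed': 81.5, 'mean': array([ 503.2
[... 4477 characters left out ...]
  81  82  86  87  83  79  85  86  89  48  54  18  16  18  18  22  18  19  48  51  49  43  51
 46  50  47  48  63  79  84  82  85  89  86  87  83  85  82  79  83  84  84  85  85  84  87  49  47  20  20  22  23  19  23  24  18  47  49  50  47  47
 36  51  48  51  49  60  71  86  90  88  85  84  83  87  83  84  85  87  84  87  85  85  86  50  47  16  18  28  17  17  16  21  40  53  53  49  46  53
 25  37  47  46  48  50  60  69  80  84  90  86  83  85  85  88  85  87  88  86  90  86  49  51  20  19  19  16  21  18  14  21  43  46  51  48  51  49
 22  27  46  51  53  55  51  55  65  79  83  81  86  89  85  88  84  83  86  86  82  51  48  45  22  18  19  20  19  20  18  24  47  50  49  51  48  53
```

View pics/z.png

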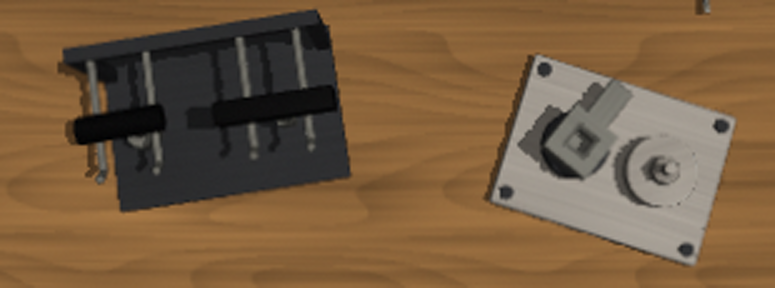

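```bash
cat >> h.py <<'E'
def R(a):  # tool down, closing axis y at world angle a
    y=np.array([np.cos(a),np.sin(a),0]); z=np.array([0,0,-1.]); return np.column_stack([np.cross(y,z),y,z])
BAR=np.array([529.4,162.]); SOCK=np.array([503.5,-125.]); GA=0.148; FA=-0.69
E
python3 - <<'E'
from h import *
f=lambda xy,z,a:robot.inverse_kinematics([*xy,z],R(a))
s=lambda q:None if q is None else np.round(q,2).tolist()
print(robot.read_state()["qpos"])
for a in(GA,GA-np.pi): print("grasp",a,s(f(BAR,158,a)),s(f(BAR,310,a)))
for k in range(-3,4):
    a=FA+k*np.pi/2; print("ins",round(a,2),s(f(SOCK,250,a)),s(f(SOCK,160,a)),"mid",s(f(SOCK,160,a-.7)),"end",s(f(SOCK,160,a-1.4)))
E
```

```text
[ 1.25278117  0.52139307 -0.03629591  1.59947772  0.02122415  1.02110478
 -0.11278903]
grasp 0.148 [0.27, 0.69, -0.99, 1.83, 0.68, 1.01, -0.85] [0.34, 0.51, -1.07, 1.65, 0.46, 1.26, -0.68]
grasp -2.993592653589793 [-1.12, 0.88, 1.19, 1.89, -0.95, 1.08, -2.52] [0.43, 0.6, -1.27, 1.65, 0.59, 1.33, 2.35]
ins -5.4 [0.69, 0.41, -0.73, 1.83, 0.32, 1.02, 0.71] [0.67, 0.54, -0.73, 1.92, 0.47, 0.86, 0.57] mid [0.58, 0.51, -0.6, 1.92, 0.38, 0.82, -0.04] end [0.48, 0.48, -0.46, 1.93, 0.29, 0.8, -0.66]
ins -3.83 [1.0, 0.62, -1.27, 1.82, 0.64, 1.2, 1.99] [0.98, 0.79, -1.27, 1.91, 0.85, 1.13, 1.81] mid [0.73, 0.56, -0.82, 1.92, 0.53, 0.89, 1.39] end [0.67, 0.54, -0.73, 1.92, 0.47, 0.86, 0.75]
ins -2.26 [0.23, 0.33, -0.13, 1.85, 0.05, 0.96, -2.18] [0.16, 0.45, -0.04, 1.95, 0.02, 0.75, -2.15] mid [-0.27, 0.51, 0.54, 1.97, -0.37, 0.76, -2.47] end [-0.65, 0.96, 1.35, 1.98, -1.05, 1.16, -2.51]
ins -0.69 [0.5, 0.36, -0.48, 1.84, 0.2, 0.99, -0.75] [0.45, 0.48, -0.43, 1.93, 0.27, 0.79, -0.82] mid [0.32, 0.46, -0.26, 1.94, 0.16, 0.77, -1.42] end [0.19, 0.45, -0.07, 1.94, 0.05, 0.75, -2.01]
ins 0.88 [0.69, 0.41, -0.73, 1.83, 0.32, 1.02, 0.71] [0.67, 0.54, -0.73, 1.92, 0.47, 0.86, 0.57] mid [0.58, 0.51, -0.6, 1.92, 0.38, 0.82, -0.04] end [0.48, 0.48, -0.46, 1.93, 0.29, 0.8, -0.66]
ins 2.45 [1.0, 0.62, -1.27, 1.82, 0.64, 1.2, 1.99] [0.98, 0.79, -1.27, 1.91, 0.85, 1.13, 1.81] mid [0.73, 0.56, -0.82, 1.92, 0.53, 0.89, 1.39] end [0.67, 0.54, -0.73, 1.92, 0.47, 0.86, 0.75]
ins 4.02 [0.23, 0.33, -0.13, 1.85, 0.05, 0.96, -2.18] [0.16, 0.45, -0.04, 1.95, 0.02, 0.75, -2.15] mid [-0.27, 0.51, 0.54, 1.97, -0.37, 0.76, -2.47] end [-0.65, 0.96, 1.35, 1.98, -1.05, 1.16, -2.51]
```

Run:
```python
from m import *
import pickle
robot.movep([*BAR,330],R(GA))
p=[robot.camera(n) for n in("top","side")]
robot.movel([*BAR,200])
hit=robot.movel([*BAR,158],max_speed=60,guard=8); s=robot.read_state(); print("hit",hit,s["eef_pos"],s["ft_force"])
if not hit:
    robot.clamp(); s=robot.read_state(); print(s["finger_gap"],s["gripper_force"],s["ft_force"],s["eef_pos"])
    robot.movel([*BAR,312],max_speed=100)
    robot.wait(.2); s=robot.read_state(); print(s["finger_gap"],s["ft_force"],s["eef_pos"],s["time"])
    P={n:robot.camera(n) for n in("top","side")}; pickle.dump(P,open("p1.pkl","wb"))
    v=np.hstack([P["side"]["image"][100:330,200:460],P["top"]["image"][160:390,100:360]]); cv2.imwrite("pics/lift.png",cv2.resize(v,None,fx=1.5,fy=1.5))
```

```text
hit False [529.50718676 162.17700428 158.22308099] [0.41728042 0.11722514 0.6022705 ]
21.154808988792894 58.560651540756226 [-0.71337752  0.01447174  5.64637421] [529.45544022 162.07426839 158.21428509]
21.462999461387177 [-0.20603756 -0.41639377 -1.38015873] [529.34122472 161.95566142 311.77039597] 8.575
```

View pics/lift.png

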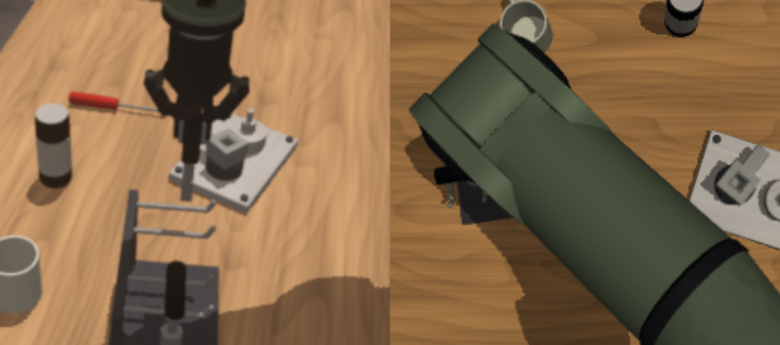

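```bash
cat >> m.py <<'E'
def tip(p,xy,zlo,zhi,r=25):
    W=cloud(p); q=W.reshape(-1,3); q=q[np.isfinite(q).all(1)]
    q=q[(q[:,2]>zlo)&(q[:,2]<zhi)&(np.hypot(q[:,0]-xy[0],q[:,1]-xy[1])<r)]
    return q
E
python3 - <<'E'
from m import *
import pickle
P=pickle.load(open("p1.pkl","rb")); p=P["side"]
d=np.array([-.134,.99]); l=np.array([.99,.134])
q=tip(p,BAR,190,300)
print(np.histogram(q[:,2],bins=np.arange(190,301,10))[0])
for lo in range(200,300,12):
    k=q[(q[:,2]>=lo)&(q[:,2]<lo+12)]
    if len(k)>3: o=k[:,:2]-BAR; print(lo,len(k),"toward cam: med %.1f"%np.median(o@d),"lateral mid %.1f w %.1f"%(((o@l).max()+(o@l).min())/2,np.ptp(o@l)), "mean lat %.1f"%np.mean(o@l))
print("zmin",np.sort(q[:,2])[:5])
E
```

```text
[ 0  4 26 32 25 36 26 24 17  0  0]
200 10 toward cam: med 7.9 lateral mid -0.2 w 14.5 mean lat -0.3
212 35 toward cam: med 8.6 lateral mid 0.3 w 15.0 mean lat 0.3
224 33 toward cam: med 8.5 lateral mid 1.0 w 14.8 mean lat 1.3
236 38 toward cam: med 7.6 lateral mid 0.2 w 14.9 mean lat 0.3
248 33 toward cam: med 6.2 lateral mid 0.7 w 14.6 mean lat 0.4
260 32 toward cam: med 7.3 lateral mid 0.6 w 12.8 mean lat 0.4
272 9 toward cam: med 8.1 lateral mid 1.1 w 12.1 mean lat 1.1
zmin [207.56655516 208.68893702 209.17008084 209.65114566 210.27831082]
```

Run:
```python
from m import *
import pickle
robot.movep([*SOCK,312],R(0.88))
robot.movel([*SOCK,229]); robot.wait(.2)
s=robot.read_state(); print(s["eef_pos"],s["time"],s["finger_gap"])
p=robot.camera("side"); pt=robot.camera("top"); pickle.dump({"side":p,"top":pt},open("p2.pkl","wb"))
for t in("clamp_socket","clamp","key"): print(t,robot.recognise(p,t)[:1])
cv2.imwrite("pics/hov.png",cv2.resize(p["image"][120:240,290:410],None,fx=5,fy=5,interpolation=cv2.INTER_CUBIC))
d=np.array([p["cam_to_world"][0][3],p["cam_to_world"][1][3]])-SOCK; d/=np.linalg.norm(d); l=np.array([d[1],-d[0]])
q=tip(p,SOCK,100,220)
for lo in range(112,215,12):
    k=q[(q[:,2]>=lo)&(q[:,2]<lo+12)]
    if len(k)>3: o=k[:,:2]-SOCK; print(lo,len(k),"tc med %.1f max %.1f"%(np.median(o@d),np.max(o@d)),"lat mid %.1f w %.1f mean %.1f"%(((o@l).max()+(o@l).min())/2,np.ptp(o@l),np.mean(o@l)))
print(rect(cloud(p),SOCK[0],SOCK[1],42,80,92))
```

```text
[ 503.86098603 -125.05305485  229.77780088] 10.7083 21.55214845698617
clamp_socket [{'centre': [348.0, 196.8], 'conf': 0.7}]
clamp []
key [{'centre': [357.1, 151.9], 'conf': 0.63}]
124 30 tc med 6.6 max 12.2 lat mid 0.3 w 21.4 mean 1.1
136 34 tc med 4.6 max 14.3 lat mid 1.1 w 21.5 mean 0.7
148 36 tc med 6.9 max 14.3 lat mid 0.3 w 21.5 mean 0.3
160 25 tc med 5.9 max 10.7 lat mid 0.8 w 15.4 mean 0.6
172 25 tc med 5.9 max 13.0 lat mid 0.9 w 13.7 mean 0.7
184 20 tc med 6.1 max 11.2 lat mid -0.1 w 13.3 mean -0.2
196 25 tc med 5.8 max 11.1 lat mid 0.4 w 14.7 mean 0.2
208 22 tc med 6.8 max 9.9 lat mid -0.0 w 13.1 mean 0.7
{'n': 262, 'c': array([ 504.7, -123.9]), 'size': array([56.9, 58.1]), 'long': np.float64(0.88), 'zmed': 85.3, 'mean': array([ 504.5, -121.6,   85.1])}
```

View pics/hov.png

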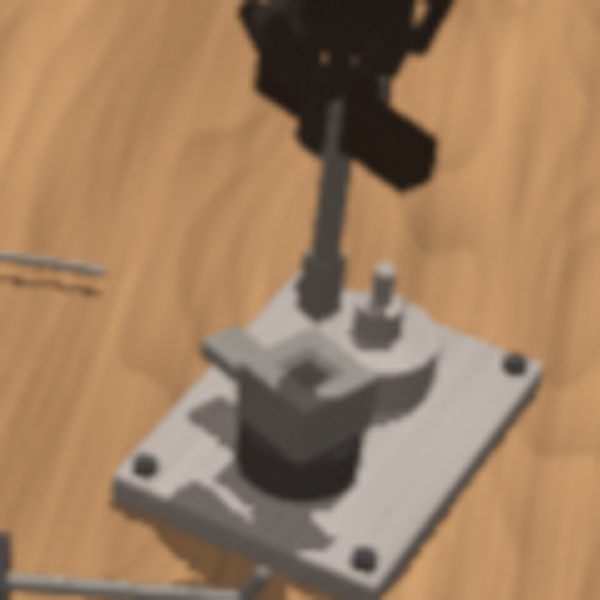

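The crop shows the key's tip bottom at about crop (318,318), just above and behind the recess mouth at about (310,375). I'll overlay the model outlines on both cameras to check the alignment.

Run:
```python
from m import *
import pickle
P0=pickle.load(open("p0.pkl","rb")); P2=pickle.load(open("p2.pkl","rb"))
def proj(p,X):
    M=np.linalg.inv(np.array(p["cam_to_world"],float)); c=(np.c_[X,np.ones(len(X))]@M.T)[:,:3]*[1,-1,-1]
    K=np.array([[p["fx"],0,p["cx"]],[0,p["fy"],p["cy"]],[0,0,1.]])
    return cv2.projectPoints(c.reshape(-1,1,3),np.zeros(3),np.zeros(3),K,np.array(p["dist_coeffs"],float))[0].reshape(-1,2)
def sq(c,w,z,a):
    s=w/2*np.array([[1,1],[-1,1],[-1,-1],[1,-1]]); r=np.array([[np.cos(a),-np.sin(a)],[np.sin(a),np.cos(a)]])
    return np.c_[s@r.T+c,np.full(4,z)]
def draw(p,u0,v0,n,things):
    f=400//n; i=cv2.resize(p["image"][v0:v0+n,u0:u0+n],None,fx=f,fy=f,interpolation=cv2.INTER_CUBIC)
    i=cv2.convertScaleAbs(i,alpha=1.5)
    for X,col in things:
        u=(proj(p,X)-[u0,v0]+.5)*f; cv2.polylines(i,[u.round().astype(int)],True,col,1)
    return i
T=np.array([503.86,-125.05])
h=[(sq(SOCK,52,86,FA),(0,0,255)),(sq(SOCK,26.5,86,FA),(0,255,255))]
A=draw(P2["side"],312,160,80,h+[(sq(T,16,125.8,.88),(0,255,0))])
B=draw(P0["top"],295,240,80,h)
cv2.imwrite("pics/ov.png",np.hstack([A,B]))
```

```text
(no output)
```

View pics/ov.png

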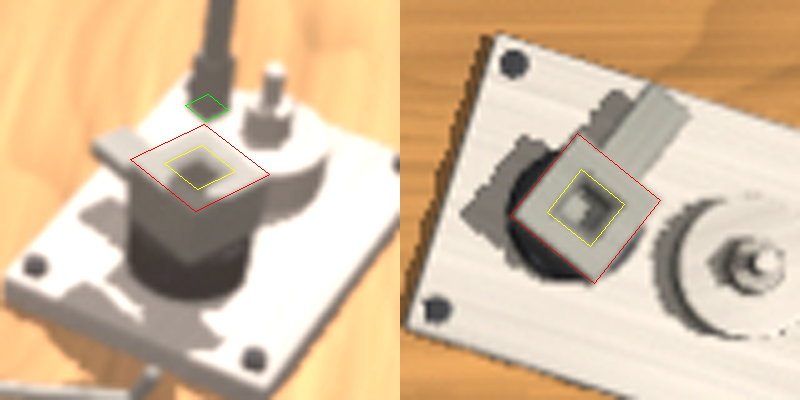

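The overlay fits the head in the top view to about 1 mm. In the side view the head looks slightly left of the outline. I'll fit this numerically with silhouettes.

```bash
cat > fit.py <<'E'
from m import *
import pickle
from scipy.optimize import minimize
def proj(p,X):
    M=np.linalg.inv(np.array(p["cam_to_world"],float)); c=(np.c_[X,np.ones(len(X))]@M.T)[:,:3]*[1,-1,-1]
    K=np.array([[p["fx"],0,p["cx"]],[0,p["fy"],p["cy"]],[0,0,1.]])
    return cv2.projectPoints(c.reshape(-1,1,3),np.zeros(3),np.zeros(3),K,np.array(p["dist_coeffs"],float))[0].reshape(-1,2)
def sq(c,w,z,a):
    s=w/2*np.array([[1,1],[-1,1],[-1,-1],[1,-1]]); r=np.array([[np.cos(a),-np.sin(a)],[np.sin(a),np.cos(a)]])
    return np.c_[s@r.T+c,np.full(4,z)]
def fill(p,X,f=8):
    u0,v0,n=300,140,160
    u=((proj(p,X)-[u0,v0]+.5)*f*16).round().astype(np.int32)
    m=np.zeros((n*f,n*f),np.float32); cv2.fillConvexPoly(m,cv2.convexHull(u.reshape(-1,1,2)),1.,shift=4)
    return cv2.resize(m,(n,n),interpolation=cv2.INTER_AREA)
def fit(p,mask,model,x0):
    M=mask[140:300,300:460].astype(np.float32)
    c=lambda x:float(np.abs(fill(p,model(x))-M).sum())
    r=minimize(c,x0,method="Nelder-Mead",options=dict(initial_simplex=np.array(x0)+np.vstack([np.zeros(len(x0)),np.eye(len(x0))*4])))
    return np.round(r.x,2),r.fun,M.sum()
E
python3 - <<'E'
from fit import *
P0=pickle.load(open("p0.pkl","rb")); P2=pickle.load(open("p2.pkl","rb"))
def maskz(p,zl,zh,c,r,close=0):
    W=cloud(p); m=((W[...,2]>zl)&(W[...,2]<zh)&(np.hypot(W[...,0]-c[0],W[...,1]-c[1])<r)).astype(np.uint8)
    if close: # fill hole, drop specks
        m=cv2.morphologyEx(m,cv2.MORPH_OPEN,np.ones((2,2)))
        cn,_=cv2.findContours(m,cv2.RETR_EXTERNAL,cv2.CHAIN_APPROX_NONE); k=max(cn,key=cv2.contourArea); m[:]=0; cv2.drawContours(m,[k],-1,1,-1)
    return m
for nm,p in(("top0",P0["top"]),("side0",P0["side"]),("side2",P2["side"])):
    m=maskz(p,76 ,96,SOCK,48,1)
    print(nm,"head",fit(p,m,lambda x:sq(x,52,86,FA),[503.5,-125.]))
p=P2["side"]; T=np.array([503.86,-125.05])
m=maskz(p,115,161,T,25); print("tip lateral/along",fit(p,m,lambda x:np.vstack([sq(x[:2],16,125.8,.88),sq(x[:2],16,160.,.88)]),[*T]))
# colour edges of head in side2: whole head silhouette
g=cv2.cvtColor(p["image"],cv2.COLOR_BGR2GRAY); lab=cv2.createCLAHE(3,(4,4)).apply(g[175:225,325:385])
cv2.imwrite("pics/head.png",cv2.resize(lab,None,fx=10,fy=10,interpolation=cv2.INTER_NEAREST))
print(np.round(proj(p,sq(SOCK,52,86,FA))-[325,175],1).tolist(),np.round(proj(p,sq(SOCK,26.5,86,FA))-[325,175],1).tolist())
E
```

```text
top0 head (array([ 500.15, -128.39]), np.float64(23.5), np.float32(474.0))
side0 head (array([ 500.74, -115.37]), np.float64(73.953125), np.float32(329.0))
side2 head (array([ 501.64, -114.61]), np.float64(63.53125), np.float32(319.0))
tip lateral/along (array([ 503.92, -122.87]), np.float64(26.015625), np.float32(102.0))
[[12.5, 16.3], [25.5, 26.8], [40.4, 19.4], [27.2, 9.2]] [[19.3, 17.0], [26.0, 22.3], [33.5, 18.6], [26.8, 13.4]]
```

View pics/head.png

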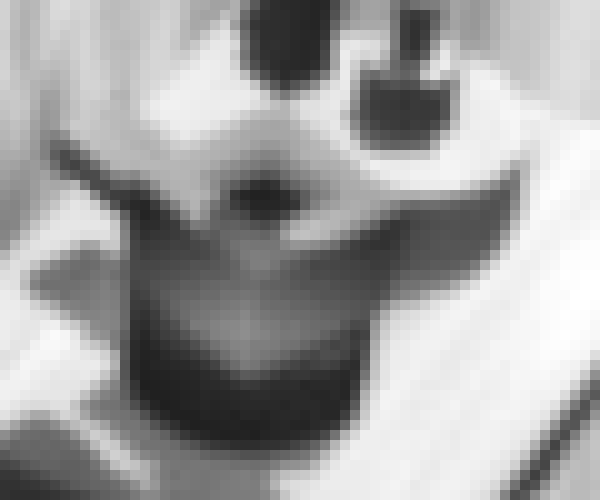

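The side crop shows the head corners within about 0.6 px of the prediction and the tip within about 0.3 px. Corrected for camera bias, the socket is at about (504.0, -124.7). I'll insert with a force guard.

Run:
```python
from h import *
c=[504.0,-124.7]
robot.movel([*c,196]); robot.wait(.2)
hit=robot.movel([*c,159],max_speed=25,guard=12); s=robot.read_state()
print(hit,np.round(s["eef_pos"],1),np.round(s["ft_force"],1),np.round(s["torque"],2),s["finger_gap"],s["time"])
```

```text
True [ 504.2 -124.7  160.4] [-0.9 -1.1  9.3] [-0.1   0.39 -0.06] 20.881565644539943 12.85
```

Run:
```python
from h import *
c=[504.1,-124.7,160.6]
for a in list(np.arange(0.78,-0.35,-0.1))+list(np.arange(-.36,-.66,-.04)):
    robot.movel(c,R(a),max_speed=150); s=robot.read_state()
    t=s["torque"]; y=s["tool_rot"][:,1] if hasattr(s["tool_rot"],"shape") else np.array(s["tool_rot"])[:,1]
    print("%.2f act %.2f"%(a,np.arctan2(y[1],y[0])),np.round(s["ft_force"],1),np.round(t,2),round(s["time"],1))
    if abs(t[2])>1.0: break
```

```text
0.78 act 0.78 [-0.2  0.2 -1.4] [0.02 0.04 0.02] 13.1
0.68 act 0.68 [ 2.2 -0.8 -3.2] [-0.23 -0.44  0.02] 13.3
0.58 act 0.59 [ 0.7 -0.6 -3.1] [-0.36 -0.47  0.03] 13.6
0.48 act 0.49 [ 1.5 -1.3 -2.6] [-0.4  -0.48  0.02] 13.8
0.38 act 0.39 [ 0.9 -0.8 -3.7] [-0.47 -0.55  0.05] 14.1
0.28 act 0.29 [ 1.8 -1.3 -2.8] [-0.44 -0.51 -0.03] 14.3
0.18 act 0.19 [ 2.4 -1.6 -3.1] [-0.48 -0.49  0.02] 14.6
0.08 act 0.09 [ 1.  -2.6 -3.1] [-0.56 -0.45  0.06] 14.8
-0.02 act -0.01 [ 1.7 -2.1 -4. ] [-0.5  -0.4   0.07] 15.1
-0.12 act -0.11 [ 0.9 -1.  -2.6] [-0.57 -0.38  0.05] 15.3
-0.22 act -0.21 [ 1.3 -2.4 -1.9] [-0.51 -0.38  0.03] 15.6
-0.32 act -0.31 [ 0.1 -2.4 -2. ] [-0.56 -0.3  -0.03] 15.8
-0.36 act -0.36 [ 0.6 -2.1 -2.7] [-0.53 -0.27  0.06] 16.1
-0.40 act -0.40 [ 0.5 -1.7 -3.4] [-0.57 -0.27  0.08] 16.4
-0.44 act -0.44 [ 0.8 -1.5 -3.1] [-0.56 -0.22  0.09] 16.6
-0.48 act -0.48 [ 0.4 -2.3 -3.2] [-0.51 -0.21  0.07] 16.9
-0.52 act -0.52 [ 1.3 -1.9 -3.8] [-0.56 -0.18  0.11] 17.1
-0.56 act -0.56 [ 1.2 -2.  -4.5] [-0.53 -0.16  0.56] 17.4
-0.60 act -0.60 [ 0.3 -1.6 -4.8] [-0.53 -0.12  1.03] 17.6
```

The torque rises sharply at about -0.55, so the clamp is at its stop. I'll unload, release, retreat and look.

Run:
```python
from fit import *
c=[504.1,-124.7,160.6]
robot.movel(c,R(-.54)); s=robot.read_state(); print(np.round(s["torque"],2))
robot.open_gripper(); robot.wait(.3)
robot.movel([*c[:2],300],max_speed=80)
robot.movep([420,-420,320],R(-.54)); robot.wait(.3)
p=robot.camera("top"); q=robot.camera("side"); print(robot.read_state()["time"])
pickle.dump({"top":p,"side":q},open("p3.pkl","wb"))
print("bar",rect(cloud(p),504,-125,60,172,205),rect(cloud(q),504,-125,60,172,205))
for n,i in(("top",p),("side",q)):
    for t in("nut_driver","spray_can","mug","screwdriver"):
        d=robot.recognise(i,t)[:1]; print(n,t,[np.round(x["centre"]) for x in d])
cv2.imwrite("pics/end.png",cv2.resize(np.hstack([p["image"][140:330,240:430],q["image"][100:290,260:450]]),None,fx=2,fy=2,interpolation=2))
```

```text
[-0.45 -0.03  0.29]
22.2583
bar {'n': 520, 'c': array([ 503.4, -125.8]), 'size': array([ 23.6, 108.9]), 'long': np.float64(1.064), 'zmed': 191.0, 'mean': array([ 502.9, -124.4,  190.3])} {'n': 402, 'c': array([ 503.6, -122.4]), 'size': array([ 24.2, 113.4]), 'long': np.float64(1.088), 'zmed': 190.0, 'mean': array([ 504.4, -115. ,  187.1])}
top nut_driver []
top spray_can [array([294., 167.])]
top mug [array([193., 178.])]
top screwdriver [array([377., 182.])]
side nut_driver [array([315., 305.])]
side spray_can [array([235., 196.])]
side mug []
side screwdriver [array([266., 166.])]
```

View pics/end.png

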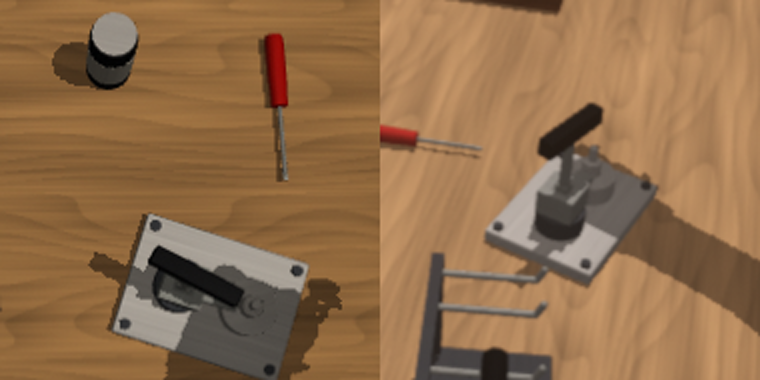

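The end view shows the key standing upright in the recess, with its bar at z of about 191. The clamp is at its stop and the bystanders are in place.

```bash
python3 -c "
from h import *
print(robot.finish_job())"
```

```text
the job is handed in; nothing more can be done
None
```

I handed the job in: the key was lifted off its fork, seated fully in the recess and turned clockwise until the torque showed the clamp at its stop. It is released and standing upright, with the robot clear at about 22 s on its clock; the judge's verdict was not shown.

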